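Turn a tray of valve caps over into its twin

ROBOT

A 6-joint arm with a two-finger parallel gripper is mounted at the origin on the work surface. World frame = base frame: x ahead of the robot, y to its left, z up, the work surface at z = 0. Lengths are in m, angles in degrees, forces in N, time in s.
With the tool pointing down it reaches from about 0.25 to 0.725 m from the base axis. Payload 9.7 kg.
Tool frame: the origin (TCP) lies between the finger pads; the fingertips stand 19 mm ahead of it and the grasp point (between the pads) is the TCP; z points along the fingers, y is the line along which they close (so a half turn about z gives the same grasp; the last joint's range is limited). The gripper opens to 85 mm and grips with 20 to 120 N. Pads are 22 mm wide; open, the fingers measure 114 mm over their backs; the gripper's body (76 mm by 85 mm) begins 54 mm behind the grasp point. The pads swing forward as they close: fully open they stand 13 mm farther back than shut.
Start: joints at [-76.433, 4.979, 10.078, 95.1, 0, 90], TCP at [0.129, -0.535, 0.25] pointing down, gripper open.
Joint ranges: [-179.16, 179.16], [-48.56, 103.87], [-65.8, 70.77], [-126.05, 130.52], [-82.76, 87.17], [-180, 180]. Speed limits (degrees/s): [127.2, 127.2, 147.25, 180, 180, 180].

INTERFACE

Orientations are given as a 3x3 rotation matrix whose columns are the frame's x, y, z axes.
In Python, from workcell import env gives the robot as it stands. The module is installed in compiled form; this text tells all that it offers.
- The arm moves only by the shell command python3 -m jog 'ROWS' [FORCE]. ROWS is JSON, a list that holds one entry, the list of rows, each a list of 7 numbers: the shift along the world's x, y, z in m, then the turn, a rotation vector about the world's x, y, z in degrees, then the finger opening in m, from 0 to 0.0854. In form: [[[dx, dy, dz, ax, ay, az, gripper], ...]]. A call has 1 to 12 rows; each row shifts and turns the commanded pose from where the row before left it; what a row does not reach is not made up. A row lasts 1/10 s, in which the tool goes at most 50 mm and 8.59 degrees, less where a joint would pass 70% of its speed; a pose out of reach is approached as far as the arm can. A call with a gripper value outside its range is refused whole. The fingers move at their own pace and stop on an object; FORCE is the grip in N (left out, the last holds). Time passes only in rows, so rows that do not move let the fingers close. It gives the time, the measured TCP pose, the force, the opening and the grip force at its end, in the units of the state.
- env.sense(): the state, without advancing time (a new reading comes with each control period).
- env.capture(name): name is "side" or "top"; returns a dict with "frame" (400x640x3 uint8, blue, green, red), "fx", "fy", "cx", "cy" (pixels), "xyz" and "rotation" of the camera in the world. Camera axes: x right, y down, z forward; pixel columns grow to the right and rows downward; lengths in m; the calibration is good to about 2 mm. A picture is of the moment at which its call begins. There is no depth.
- env.finish_job(): hands the job in; it is judged then, once.
Trained networks look in a picture, given as the dict that the camera call returned (one of the last four; its "shot" number tells which), for a name from the list of things; names that differ only in an ending like _2 or _b are one class to them, and where a whole thing is asked for, a point or a joint stands for the part that bears it (a point fixed in the world has none). Each returns a list of dicts, best first, with "conf" (0 to 1); they miss things now and then, are a little off and sometimes report something else, mostly with a low value. They report only what shows in the picture. A call takes as long as a camera call. They do not tell look-alikes from the thing itself.
- env.silhouettes(label, picture): "mask" (400x640 bool, what is visible of it) and "at" ([row, column] in pixels, amid what is visible of it).
The state is a dict: "t": time; "qpos": joint angles; "qvel": joint speeds; "tau": joint torques, N m; "ee_pos": TCP position; "tcp_rot": TCP orientation; "contact_force": force on the tool from outside, world axes, zero at the start; "moment": the same for the moment, N m; "finger_gap": finger opening in m; "grip_force": force on a finger pad.
Only numpy, scipy, OpenCV 4.12 (cv2) and the standard library are available. Lean on these libraries where they do the work, as an engineer would, in place of code of your own. Each camera call takes 0.05 s, during which the arm holds its last target. There are 200 camera calls.

TASK

The caps in the tray on the left stand have to be mouth-up in the other tray for fitting seals. Lay the empty tray from the right stand face-down on the full one, rims and edges together, and turn the pair over as one onto the right stand, so that the caps drop into the other tray. Then lift the emptied tray off and set it back face-up on the left stand, each tray fully down in the middle of its stand, without spilling a cap or disturbing the other things on the bench.

Things in the scene. Friction and masses are not known exactly. Their poses are not given: they have to be found in the camera images.
- full_tray: white nylon tray 126 wide, 100 from lower to upper edge, 20 thick (mm), 0.12 to 0.2 kg, six square pockets 34 wide, 15 deep in its face, a cap in each. Starts face-up, centred, on the left stand (left as the robot sees it). Origin: middle of its back; z out of the face (rim at z = 20), x towards the upper edge, y along the width; pocket centres at x = -25, 15, y = -40, 0, 40.
- empty_tray: the twin of full_tray: same shape, size, mass and axes, but empty. Starts face-up, centred, on the right stand. Face-down on the other tray (rims together, pair 40 mm thick) its lug comes beside the other's lug, not on it: one each side of the middle, 30 mm apart. So either tray can be taken by its own lug, and the pair across both backs, between the lugs.
- full_tray_lug (a point): centre of the full tray's lug, a flat tab on the upper edge: 34 mm wide, 28 mm tall, 12 mm thick at mid-thickness of the tray. At x 64, y 32, z 10 mm in the tray's frame
- empty_tray_lug (a point): centre of the empty tray's lug, the same tab at x 64, y 32, z 10 mm in that tray's frame
- full_tray_foot (a point): middle of the lower back edge of the full tray: x -50, y 0, z 0 mm in its frame
- empty_tray_foot (a point): middle of the lower back edge of the empty tray: x -50, y 0, z 0 mm in its frame
- left_stand: grey steel V-shaped tray stand, fixed, 150 mm wide: a face sloping 50 degrees to the bench, 50 mm long (a tray stands 50 mm past its top), and a ledge square to it, 46 mm deep, that carries the lower edge of one tray or a pair. Origin: on the bench below the inner corner; the face looks to the stand's -x, rises to its +x; y along the ledge. It looks away to the left.
- right_stand: the same stand on the right, back to back with the left one; its face looks away to the right. Same axes in its own frame: up the face is (cos 50, 0, sin 50), out of the face (-sin 50, 0, cos 50).
- left_stand_seat (a point): middle of the inner corner of face and ledge of the left stand, 14 mm above the bench: where the foot of a centred tray rests
- right_stand_seat (a point): middle of the inner corner of face and ledge of the right stand, 14 mm above the bench: where the foot of a centred tray rests
- cap0: small grey cast valve cap, 28 mm across, 24 mm tall, about 40 g, tapered at the closed crown, open at the mouth. Origin: its middle, 12 mm from mouth and crown; z towards the crown. Starts in a pocket of the full tray, mouth on the floor, crown standing 9 mm out of the tray; 6 mm loose in its pocket.
- cap1: small grey cast valve cap, 28 mm across, 24 mm tall, about 40 g, tapered at the closed crown, open at the mouth. Origin: its middle, 12 mm from mouth and crown; z towards the crown. Starts in a pocket of the full tray, mouth on the floor, crown standing 9 mm out of the tray; 6 mm loose in its pocket.
- cap2: small grey cast valve cap, 28 mm across, 24 mm tall, about 40 g, tapered at the closed crown, open at the mouth. Origin: its middle, 12 mm from mouth and crown; z towards the crown. Starts in a pocket of the full tray, mouth on the floor, crown standing 9 mm out of the tray; 6 mm loose in its pocket.
- cap3: small grey cast valve cap, 28 mm across, 24 mm tall, about 40 g, tapered at the closed crown, open at the mouth. Origin: its middle, 12 mm from mouth and crown; z towards the crown. Starts in a pocket of the full tray, mouth on the floor, crown standing 9 mm out of the tray; 6 mm loose in its pocket.
- cap4: small grey cast valve cap, 28 mm across, 24 mm tall, about 40 g, tapered at the closed crown, open at the mouth. Origin: its middle, 12 mm from mouth and crown; z towards the crown. Starts in a pocket of the full tray, mouth on the floor, crown standing 9 mm out of the tray; 6 mm loose in its pocket.
- cap5: small grey cast valve cap, 28 mm across, 24 mm tall, about 40 g, tapered at the closed crown, open at the mouth. Origin: its middle, 12 mm from mouth and crown; z towards the crown. Starts in a pocket of the full tray, mouth on the floor, crown standing 9 mm out of the tray; 6 mm loose in its pocket.
- gauge: bronze pressure gauge, 52 mm across, 23 mm high, dial up, with a threaded stem; origin under its centre. Bystander.
- valve_cap: big grey cast valve cap, 62 mm across, 46 mm high; origin under its centre. Bystander.
- pin_puller: white nylon pin puller, a flat T-shaped tool 145 mm long; origin under its middle. Bystander.
There are look-alikes about, which are no part of the job. What is shaped like the right_stand but pink is not meant.

How it is judged:
By the outcome, as a careful person would: the job done as asked, in the order asked, and still so for the second after the job is handed in, with the robot touching nothing.
It also fails if it takes over 64 s, if anything falls off the work surface, if the arm or the gripper's body presses on something with over 40 N, if the wrist force passes 120 N, or if a joint passes its speed limit or range.

## Working session

There is one attempt and no reset: what is moved stays moved. The work goes in short steps, Python scripts to look and compute and a shell command to move; the robot and the scene stay as the last step left them, time stands still between calls to the robot, and variables do not carry over. Pictures are saved under pics/ and viewed, at most 10 in all, crops included, and the job is handed in when it is done.

```bash
mkdir -p pics; cat > h.py <<'E'
import numpy as np, cv2
from workcell import env
def cap(n, save=None):
    c=env.capture(n)
    if save: cv2.imwrite('pics/'+save,c['frame'])
    return c
def proj(c,p):
    q=np.array(c['rotation']).T@(np.array(p,float)-np.array(c['xyz']))
    return np.array([c['fx']*q[0]/q[2]+c['cx'],c['fy']*q[1]/q[2]+c['cy']])
E
python3 - <<'E'
from h import *
a=cap('side','side0.png'); b=cap('top','top0.png')
for c in (a,b): print({k:np.round(c[k],4).tolist() for k in ('fx','fy','cx','cy','xyz','rotation')})
for n in ['left_stand','right_stand','full_tray','empty_tray','cap0','gauge','valve_cap','pin_puller','full_tray_lug','right_stand_seat','left_stand_seat','full_tray_foot']:
    for c,s in ((a,'side'),(b,'top')):
        try: print(n,s,[(round(d['conf'],2),np.round(d['at']).tolist(),int(d['mask'].sum())) for d in env.silhouettes(n,c)])
        except Exception as e: print(n,s,e)
s=env.sense();print(s)
E
```

```text
{'fx': 449.271, 'fy': 449.271, 'cx': 319.9799, 'cy': 195.0737, 'xyz': [0.0241, 0.5743, 0.9745], 'rotation': [[-0.7373, -0.5052, 0.4486], [-0.6755, 0.5422, -0.4996], [0.0092, -0.6714, -0.7411]]}
{'fx': 456.4974, 'fy': 456.4974, 'cx': 320.2604, 'cy': 199.1556, 'xyz': [0.4811, -0.0047, 1.2029], 'rotation': [[-0.0174, -0.9987, 0.0476], [-0.9998, 0.0173, -0.0035], [0.0027, -0.0477, -0.9989]]}
left_stand side [(0.75, [258.0, 259.0], 1415)]
left_stand top [(0.75, [186.0, 244.0], 1204)]
right_stand side [(0.73, [228.0, 421.0], 2015), (0.63, [148.0, 309.0], 1534), (0.6, [233.0, 283.0], 1043), (0.59, [195.0, 358.0], 1506)]
right_stand top [(0.85, [282.0, 388.0], 2940), (0.84, [114.0, 393.0], 2754), (0.79, [204.0, 391.0], 1338)]
full_tray side [(0.6, [234.0, 282.0], 1256), (0.47, [246.0, 287.0], 95), (0.45, [183.0, 358.0], 446)]
full_tray top [(0.71, [194.0, 267.0], 897), (0.38, [204.0, 373.0], 1536)]
empty_tray side [(0.91, [183.0, 352.0], 450)]
empty_tray top [(0.72, [201.0, 374.0], 1455)]
cap0 side [(0.67, [255.0, 275.0], 84), (0.61, [233.0, 282.0], 75), (0.42, [248.0, 286.0], 102), (0.19, [
[... 1197 characters left out ...]
1,
        1.88667497e-04,  9.00028728e+01]), 'qvel': array([-0.04576307,  0.06595268, -0.00483049, -0.03578126, -0.05575217,
        0.03577489]), 'tau': array([ 4.80561957e-04, -5.20103037e+01,  4.64866233e+01,  1.77265902e-03,
        8.32836622e-05,  1.08419215e-05]), 'ee_pos': array([ 0.12901286, -0.53465572,  0.2502965 ]), 'tcp_rot': array([[ 9.72111743e-01,  2.34518142e-01,  8.82475922e-06],
       [ 2.34518142e-01, -9.72111743e-01, -2.25337833e-05],
       [ 3.29407109e-06,  2.39749215e-05, -1.00000000e+00]]), 'contact_force': array([ 0.3370846 , -0.110443  , -0.59370483]), 'moment': array([-0.0105655 ,  0.02769302,  0.00986754]), 'grip_force': 0.0, 'finger_gap': 0.08536852817812775}
```

View pics/side0.png

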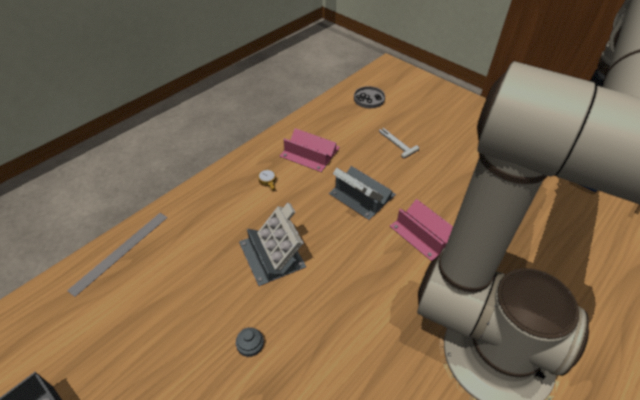

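View pics/top0.png

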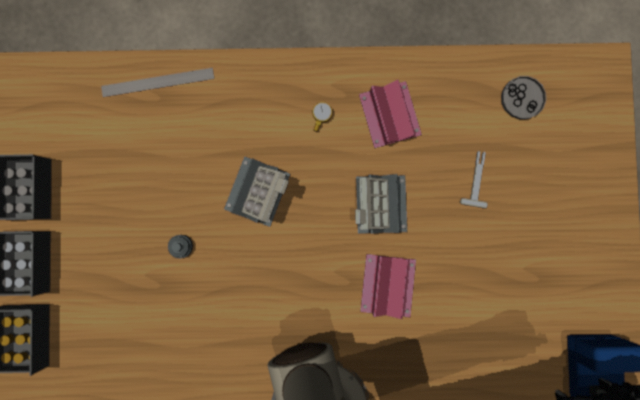

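```bash
python3 - <<'E'
from h import *
a=cap('side'); b=cap('top')
def crop(c,r,q,h=37,w=50):
    return cv2.resize(c['frame'][r-h:r+h+1,q-w:q+w],(400,300),interpolation=cv2.INTER_CUBIC)
im=np.vstack([np.hstack([crop(a,245,275),crop(a,190,360)]),np.hstack([crop(b,190,258),crop(b,204,380)])])
cv2.imwrite('pics/crop1.png',im)
np.savez('shots.npz',a=a['frame'],b=b['frame'])
import pickle;pickle.dump((a,b),open('shots.pkl','wb'))
E
```

```text
(no output)
```

View pics/crop1.png

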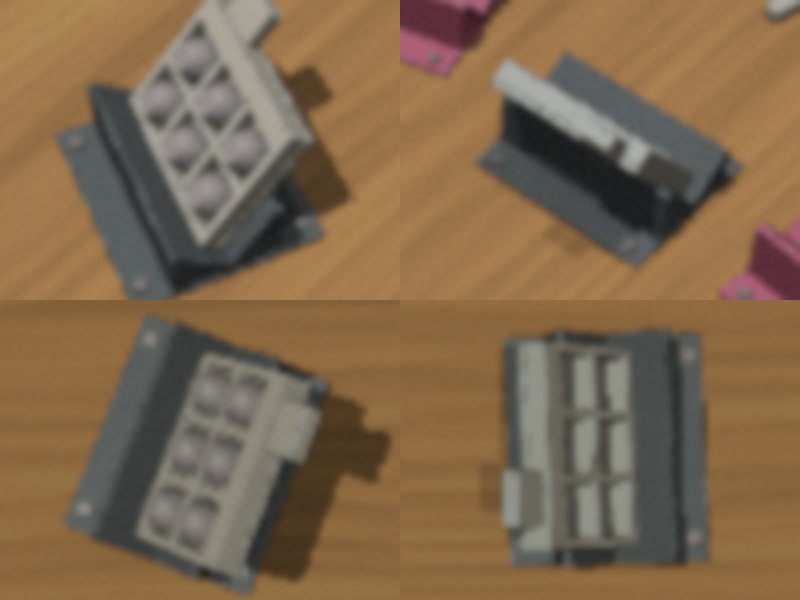

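```bash
cat > model.py <<'E'
from h import *
S,C=np.sin(np.radians(50)),np.cos(np.radians(50))
def frame(x,y,yaw):  # stand pose -> u, n, w(y axis), seat
    c,s=np.cos(yaw),np.sin(yaw); ex=np.array([c,s,0]);ey=np.array([-s,c,0]);ez=np.array([0,0,1.])
    return C*ex+S*ez, -S*ex+C*ez, ey, np.array([x,y,0.014])
def box(o,u,w,n,x0,x1,y0,y1,z0,z1):
    return np.array([o+a*u+b*w+d*n for a in (x0,x1) for b in (y0,y1) for d in (z0,z1)])
def tray_hulls(x,y,yaw,dz=0):
    u,n,w,s=frame(x,y,yaw); o=s+.05*u+np.array([0,0,dz])
    return [box(o,u,w,n,-.05,.05,-.063,.063,0,.02),box(o,u,w,n,.05,.078,.015,.049,.004,.016)]
K=8
def render(c,hulls,r0,q0,h,w):
    m=np.zeros((h*K,w*K),np.uint8)
    for P in hulls:
        p=np.array([proj(c,v) for v in P])
        p=(p-[q0-.5,r0-.5])*K
        cv2.fillConvexPoly(m,cv2.convexHull(p.astype(np.float32)).round().astype(np.int32),1)
    return cv2.resize(m.astype(np.float32),(w,h),interpolation=cv2.INTER_AREA)
E
cat > fit.py <<'E'
from model import *
import pickle
from scipy.optimize import minimize
a,b=pickle.load(open('shots.pkl','rb'))
def seg(c,r,q,h=45,w=55):
    f=c['frame'][r-h:r+h,q-w:q+w].astype(int); B,G,R=f[...,0],f[...,1],f[...,2]
    m=((f.min(2)>88)&(R-B<50)&(R>=B)).astype(np.uint8)
    m=cv2.morphologyEx(m,cv2.MORPH_CLOSE,np.ones((3,3),np.uint8))
    n,l,st,_=cv2.connectedComponentsWithStats(m); k=1+st[1:,4].argmax(); m=(l==k).astype(np.uint8)
    cs,_=cv2.findContours(m,cv2.RETR_EXTERNAL,cv2.CHAIN_APPROX_NONE); cv2.drawContours(m,cs,-1,1,-1)
    return m.astype(float),r-h,q-w
out=[]
for name,views,x0 in (('L',[(b,190,258),(a,245,275)],None),('R',[(b,204,380)],None)):
    ss=[(c,)+seg(c,r,q) for c,r,q in views]
    for c,m,r0,q0 in ss: print(name,'area',m.sum())
    def cost(p,sel=ss,z=None):
        return sum(np.abs(render(c,tray_hulls(p[0]/100,p[1]/100,p[2],(p[3]/100 if len(p)>3 else 0)),r0,q0,*m.shape)-m).sum() for c,m,r0,q0 in sel)
    st=[48,18,np.radians(-110)] if name=='L' else [47,-19,np.radians(90)]
    def run(st,sel):
        best=None
        for k in range(3):
            r=minimize(cost,st,args=(sel,),method='Nelder-Mead',options=dict(initial_simplex=np.vstack([st]+[np.array(st)+d for d in np.diag(([3,3,.2,1])[:len(st)])/(k+1)])))
            st=r.x
        return r
    for sel in ([ss[0]],ss)[:len(ss)]:
        r=run(st,sel); print(name,len(sel),np.round(r.x[:2],2),round(np.degrees(r.x[2]),1),round(r.fun,1))
    if len(ss)>1:
        r4=run(list(r.x)+[0.],ss); print(' with z',np.round(r4.x,3),r4.fun)
    out.append(r.x)
np.save('stands.npy',out)
ims=[]
for c,r,q in [(a,245,275),(a,190,360),(b,190,258),(b,204,380)]:
    im=cv2.resize(c['frame'][r-37:r+38,q-50:q+50],(400,300),interpolation=cv2.INTER_CUBIC)
    for p in out:
        for P in tray_hulls(p[0]/100,p[1]/100,p[2]):
            pp=((np.array([proj(c,v) for v in P])-[q-50.5,r-37.5])*4).round().astype(int)
            for i in range(8):
                for j in (1,2,4):
                    if not i&j: cv2.line(im,tuple(map(int,pp[i])),tuple(map(int,pp[i|j])),(0,0,255),1)
    ims.append(im)
cv2.imwrite('pics/fit1.png',np.vstack([np.hstack(ims[:2]),np.hstack(ims[2:])]))
E
python3 fit.py
```

```text
L area 1515.0
L area 1655.0
L 1 [56.3  15.91] -111.6 84.1
L 2 [56.55 15.86] -111.8 348.4
 with z [56.406 15.922 -1.956  0.479] 320.3125
R area 1353.0
R 1 [ 52.41 -16.79] 90.7 283.6
```

View pics/fit1.png

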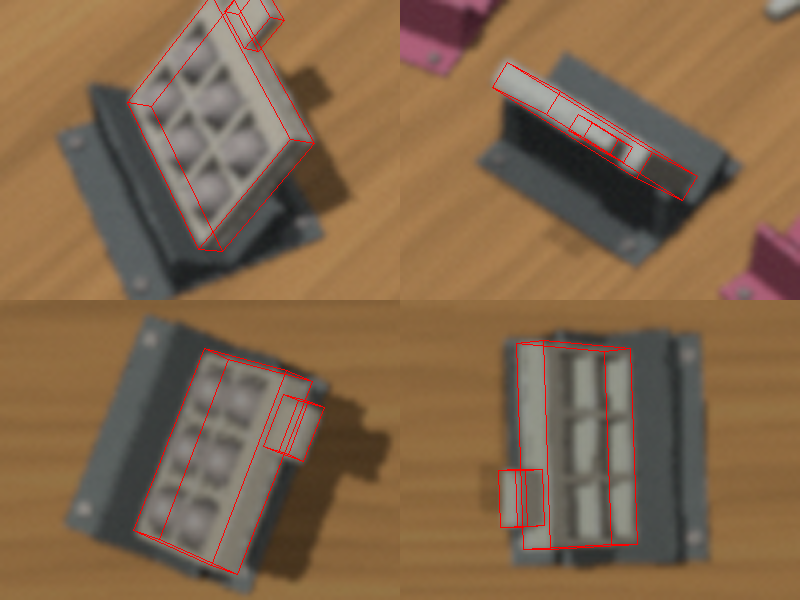

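```bash
cat > edge.py <<'E'
from model import *
import pickle
from scipy.optimize import minimize
def seglist(x,y,yaw,dz,view,side):
    u,n,w,s=frame(x,y,yaw); o=s+.05*u+np.array([0,0,dz]); P=lambda a,b,d:o+a*u+b*w+d*n
    X,Y,Z=.05,.063,.02
    E=[(P(X,-Y,Z),P(X,.015,Z)),(P(X,-Y,Z),P(X,-Y,0)),(P(X,Y,Z),P(X,Y,0)),(P(X,-Y,0),P(X,.015,0))]
    if not(side=='R' and view=='side'):
        E+=[(P(-X,-Y,Z),P(-X,Y,Z)),(P(X,-Y,Z),P(-X,-Y,Z)),(P(X,Y,Z),P(-X,Y,Z))]
        E+=[(P(.078,.015,.016),P(.078,.049,.016)),(P(.05,.015,.016),P(.078,.015,.016)),(P(.05,.049,.016),P(.078,.049,.016)),(P(.078,.015,.004),P(.078,.049,.004))]
    for xc in (-.025,.015):
        for yc in (-.04,0,.04):
            if side=='R' and view=='side': continue
            q=[P(xc+i*.017,yc+j*.017,Z) for i,j in((-1,-1),(1,-1),(1,1),(-1,1))]
            E+=[(q[i],q[(i+1)%4]) for i in range(4)]
    return E
def grad(c,s=.8):
    g=cv2.GaussianBlur(c['frame'].astype(np.float32),(0,0),s)
    gx=np.abs(cv2.Sobel(g,cv2.CV_32F,1,0)).max(2);gy=np.abs(cv2.Sobel(g,cv2.CV_32F,0,1)).max(2)
    return np.minimum(np.hypot(gx,gy),120)
def score(p,side,views,dz=0):
    t=0
    for v,c,G in views:
        pts=[];t0=np.linspace(0,1,40)[:,None]; L=[]
        for A,B in seglist(p[0]/100,p[1]/100,p[2],dz,v,side):
            a_,b_=proj(c,A),proj(c,B); pts.append(a_+(b_-a_)*t0); L.append(np.linalg.norm(b_-a_))
        q=np.concatenate(pts).astype(np.float32); 
        val=cv2.remap(G,q[:,:1],q[:,1:],cv2.INTER_LINEAR).reshape(len(L),-1).mean(1)
        t-=(val*L).sum()/sum(L)
    return t
if __name__=='__main__':
    a,b=pickle.load(open('shots.pkl','rb')); st=np.load('stands.npy')
    A=('side',a,grad(a));B=('top',b,grad(b)); out=[]
    for k,side in enumerate('LR'):
        for dz in (0,):
            for vs in ([B],[A],[A,B]):
                best=None
                for j in range(12):
                    rng=np.random.default_rng(j); s0=st[k]+rng.normal(size=3)*[.25,.25,.02]
                    r=minimize(score,s0,args=(side,vs,dz),method='Nelder-Mead',options=dict(initial_simplex=np.vstack([s0]+[s0+d for d in np.diag([.3,.3,.03])])))
                    if best is None or r.fun<best.fun: best=r
                print(side,[v[0] for v in vs],np.round(best.x[:2],2),round(np.degrees(best.x[2]),2),round(best.fun,1))
        out.append(best.x)
    np.save('stands2.npy',out)
E
python3 edge.py
```

```text
L ['top'] [56.32 15.99] -111.42 -80.3
L ['side'] [56.63 15.61] -111.3 -96.1
L ['side', 'top'] [56.26 15.8 ] -110.92 -170.9
R ['top'] [ 52.32 -16.84] 90.37 -97.1
R ['side'] [ 52.83 -17.03] 91.02 -120.0
R ['side', 'top'] [ 52.33 -16.86] 90.38 -216.3
```

```bash
cat > plan.py <<'E'
from model import *
from scipy.spatial.transform import Rotation as Ro
L=(.5635,.1580,np.radians(-111.2)); R=(.5235,-.1685,np.radians(90.4))
def pose(side,x,y,z):
    """TCP pose; x,y,z m in frame of a tray lying face-up on that stand"""
    p=L if side=='L' else R
    u,n,w,s=frame(*p); yt=n if side=='R' else -n
    return s+.05*u+x*u+y*w+z*n, np.column_stack([np.cross(yt,-u),yt,-u])
def delta(T,frm=None):
    s=env.sense(); p,r=(s['ee_pos'],s['tcp_rot']) if frm is None else frm
    return np.round(T[0]-p,4), np.round(Ro.from_matrix(T[1]@np.array(r).T).as_rotvec(degrees=True),2)
def local(side):
    """measured TCP in face-up tray frame of side (mm) + rotation error rotvec"""
    s=env.sense(); T=pose(side,0,0,0); p=L if side=='L' else R
    u,n,w,_=frame(*p); d=s['ee_pos']-T[0]
    return np.round(np.array([d@u,d@w,d@n])*1000,1), np.round(Ro.from_matrix(T[1]@s['tcp_rot'].T).as_rotvec(degrees=True),2)
E
python3 - <<'E'
from plan import *
for side in 'RL':
    u,n,w,s=frame(*(L if side=='L' else R)); print(side,'u',u.round(3),'n',n.round(3),'w',w.round(3))
pre=pose('R',.130,.032,.010); g=pose('R',.072,.032,.010)
print(pre[0].round(4),delta(pre)); print(delta(g,pre))
print(env.sense()['t'])
E
```

```text
R u [-0.004  0.643  0.766] n [ 0.005 -0.766  0.643] w [-1.    -0.007  0.   ]
L u [-0.232 -0.599  0.766] n [0.277 0.714 0.643] w [ 0.932 -0.362  0.   ]
[ 0.4907 -0.0607  0.1583] (array([ 0.3617,  0.474 , -0.0919]), array([-39.79,  -4.87, -12.63]))
(array([ 0.0003, -0.0373, -0.0444]), array([0., 0., 0.]))
1.4
```

```bash
python3 -m jog '[[[0.024,0.034,0,0,0,0,0.05],[0.024,0.034,0,0,0,0,0.05],[0.024,0.034,0,0,0,0,0.05],[0.024,0.034,0,0,0,0,0.05],[0.024,0.034,0,0,0,0,0.05],[0.024,0.034,0,0,0,0,0.05],[0.024,0.034,0,0,0,0,0.05],[0.024,0.034,0,0,0,0,0.05],[0.024,0.034,0,0,0,0,0.05],[0.024,0.034,0,0,0,0,0.05],[0.024,0.034,0,0,0,0,0.05],[0.024,0.034,0,0,0,0,0.05]]]' 60; python3 - <<'E'
from plan import *
print(delta(pose('R',.130,.032,.010)), env.sense()['qpos'].round(1))
E
```

```text
t: 2.6
ee_pos: [0.4177, -0.125, 0.2505]
tcp_rot: [[0.972, 0.235, 0.001], [0.235, -0.972, -0.0], [0.001, 0.0, -1.0]]
contact_force: [0.7, -0.8, 1.1]
finger_gap: 0.0499
grip_force: 0.0
(array([ 0.073 ,  0.0643, -0.0922]), array([-39.77,  -4.84, -12.65])) [-16.7 -10.5  -4.8  95.7  -0.  149.8]
```

```bash
python3 -m jog '[[[0.0073,0.0064,-0.002,-5,-0.6,-1.58,0.05],[0.0073,0.0064,-0.002,-5,-0.6,-1.58,0.05],[0.0073,0.0064,-0.003,-5,-0.6,-1.58,0.05],[0.0073,0.0064,-0.005,-5,-0.6,-1.58,0.05],[0.0073,0.0064,-0.01,-5,-0.6,-1.58,0.05],[0.0073,0.0064,-0.01,-5,-0.6,-1.58,0.05],[0.0073,0.0064,-0.015,-5,-0.6,-1.58,0.05],[0.0073,0.0064,-0.015,-4.8,-0.6,-1.58,0.05],[0.0073,0.0064,-0.015,0,0,0,0.05],[0.0073,0.0064,-0.015,0,0,0,0.05]]]' 60; python3 - <<'E'
from plan import *
print(delta(pose('R',.130,.032,.010)),local('R'), env.sense()['qpos'].round(1))
c=cap('side');r,q=190,360; d=cap('top')
f=lambda c,r,q:cv2.resize(c['frame'][r-75:r+75,q-50:q+50],(400,600),interpolation=cv2.INTER_CUBIC)
cv2.imwrite('pics/pre.png',np.hstack([f(c,r,q),f(d,204,370)]))
print(proj(c,env.sense()['ee_pos']),proj(d,env.sense()['ee_pos']))
E
```

```text
t: 3.6
ee_pos: [0.4947, -0.1226, 0.1574]
tcp_rot: [[0.996, 0.07, 0.046], [0.084, -0.786, -0.612], [-0.007, 0.614, -0.789]]
contact_force: [0.7, -0.4, -0.7]
finger_gap: 0.0501
grip_force: 0.0
(array([-0.004 ,  0.0619,  0.0009]), array([-2.1 , -0.47, -4.41])) (array([89.5, 28.4, 56.8]), array([-2.1 , -0.47, -4.41])) [  4.8  -4.2 -15.6  78.9 -37.9 179.9]
[364.88883466 169.62357029] [370.28828599 214.2291533 ]
```

View pics/pre.png

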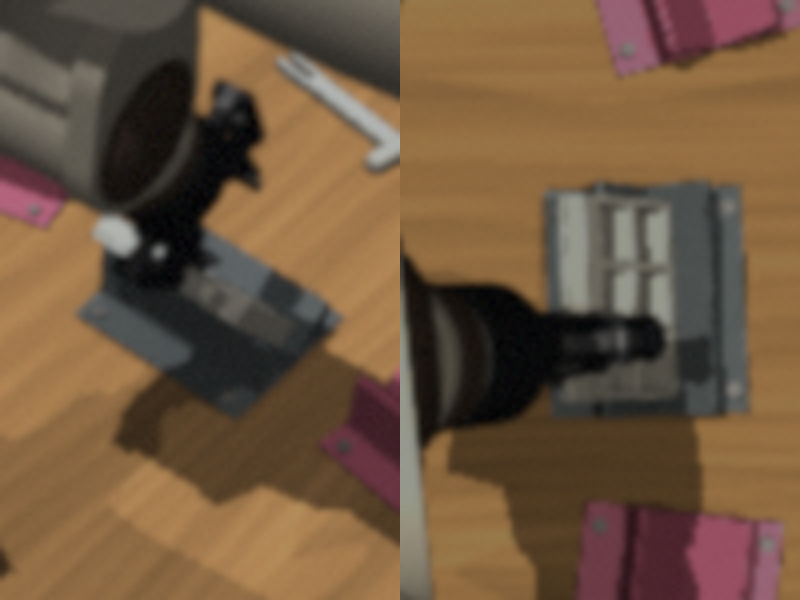

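```bash
sed -i "s/yt=n if side=='R' else -n/yt=-n if side=='R' else n/" plan.py; python3 -m jog '[[[0,0.005,0.02,0,0,0,0.05],[0,0.01,0.02,0,0,0,0.05],[0,0.01,0.02,-0.39,5.2,6.7,0.05],[0,0.01,0.02,-0.39,5.2,6.7,0.05],[0,0.01,0,-0.39,5.2,6.7,0.05],[0,0.01,0,-0.39,5.2,6.7,0.05],[0,0.007,0,-0.39,5.2,6.7,0.05],[0,0,0,-0.39,5.2,6.7,0.05],[0,0,0,-0.39,5.2,6.7,0.05],[0,0,0,-0.39,5.2,6.7,0.05],[0,0,0,-0.39,5.2,6.7,0.05],[0,0,0,-0.39,5.2,6.7,0.05]]]' 60; python3 - <<'E'
from plan import *
print(delta(pose('R',.130,.032,.010)),local('R'), env.sense()['qpos'].round(1))
E
```

```text
t: 4.9
ee_pos: [0.4953, -0.0692, 0.2394]
tcp_rot: [[0.004, 0.999, 0.042], [0.795, 0.022, -0.606], [-0.607, 0.036, -0.794]]
contact_force: [0.7, -0.3, -0.8]
finger_gap: 0.05
grip_force: 0.0
(array([-0.0046,  0.0085, -0.0811]), array([-4.17, 57.91, 69.64])) (array([186.6,  27.5,  68.6]), array([-4.17, 57.91, 69.64])) [ 10.8  -1.9  -4.3  92.8 -37.1 101.9]
```

Now finish the turn (90.7° in 11 rows), then come down in front of the lug.

```bash
python3 -m jog '[[[0,0.004,0,-0.38,5.26,6.33,0.05],[0,0.0045,0,-0.38,5.26,6.33,0.05],[-0.0046,0,-0.006,-0.38,5.26,6.33,0.05],[0,0,-0.005,-0.38,5.26,6.33,0.05],[0,0,-0.01,-0.38,5.26,6.33,0.05],[0,0,-0.01,-0.38,5.26,6.33,0.05],[0,0,-0.01,-0.38,5.26,6.33,0.05],[0,0,-0.01,-0.38,5.26,6.33,0.05],[0,0,-0.01,-0.38,5.26,6.33,0.05],[0,0,-0.01,-0.38,5.26,6.33,0.05],[0,0,-0.01,-0.38,5.26,6.33,0.05],[0,0,0,0,0,0,0.05]]]' 60; python3 - <<'E'
from plan import *
print(delta(pose('R',.130,.032,.010)),delta(pose('R',.073,.032,.010)),local('R'), env.sense()['qpos'].round(1))
E
```

```text
t: 6.1
ee_pos: [0.4903, -0.0607, 0.157]
tcp_rot: [[-1.0, -0.002, 0.005], [-0.005, 0.766, -0.643], [-0.002, -0.643, -0.766]]
contact_force: [-0.9, 0.7, -1.0]
finger_gap: 0.0499
grip_force: 0.0
(array([0.0004, 0.    , 0.0014]), array([0.03, 0.11, 0.13])) (array([ 0.0007, -0.0366, -0.0423]), array([0.03, 0.11, 0.13])) (array([129. ,  32.4,   9.1]), array([0.03, 0.11, 0.13])) [ 12.7   1.7 -10.8  87.6 -38.9  16.1]
```

```bash
python3 -m jog '[[[0.0002,-0.0091,-0.0105,0,0,0.1,0.05],[0.0002,-0.0091,-0.0105,0,0.1,0,0.05],[0.0002,-0.0092,-0.0105,0,0,0,0.05],[0,-0.0092,-0.0108,0,0,0,0.05],[0,0,0,0,0,0,0.03],[0,0,0,0,0,0,0.018],[0,0,0,0,0,0,0],[0,0,0,0,0,0,0],[0,0,0,0,0,0,0],[0,0,0,0,0,0,0]]]' 60; python3 - <<'E'
from plan import *
print(local('R'))
E
```

```text
t: 7.1
ee_pos: [0.4918, -0.0968, 0.1162]
tcp_rot: [[-1.0, -0.001, 0.007], [-0.005, 0.766, -0.643], [-0.004, -0.643, -0.766]]
contact_force: [-2.1, 2.7, 5.7]
finger_gap: 0.0114
grip_force: 59.6
(array([74.5, 31.2, 10.6]), array([0.04, 0.26, 0.11]))
```

```bash
python3 -m jog '[[[0,-0.002,0.002,0,0,0,0],[0,-0.004,0.0035,0,0,0,0],[0,-0.007,0.006,0,0,0,0],[0,-0.008,0.009,0,0,0,0],[0,-0.005,0.015,0,0,0,0],[0,0,0.02,0,0,0,0],[0,0,0.025,0,0,0,0],[0,0,0.025,0,0,0,0],[0,0,0.025,0,0,0,0],[0,0,0.015,0,0,0,0]]]' 80; python3 - <<'E'
from plan import *
print(local('R'),env.sense()['qpos'].round(1))
for x,z in ((.1,.12),(.0765,.042)): print(delta(pose('L',x,-.0315,z)))
E
```

```text
t: 8.1
ee_pos: [0.4914, -0.1235, 0.2636]
tcp_rot: [[-1.0, 0.0, 0.007], [-0.004, 0.766, -0.643], [-0.005, -0.643, -0.766]]
contact_force: [0.8, -0.4, -0.6]
finger_gap: 0.0104
grip_force: 78.4
(array([170.2,  31.7, 125.8]), array([0.03, 0.31, 0.15])) [  5.5  -2.3  -2.8  93.6 -39.9   6.9]
(array([ 0.0411,  0.2888, -0.0575]), array([ 79.13, -14.37, -17.61]))
(array([ 0.0249,  0.2471, -0.1257]), array([ 79.13, -14.37, -17.61]))
```

```bash
python3 -m jog '[[[0.003,0.01,0.005,6.6,-1.2,-1.47,0],[0.003,0.02,0.005,6.6,-1.2,-1.47,0],[0.003,0.025,0.005,6.6,-1.2,-1.47,0],[0.003,0.026,0.005,6.6,-1.2,-1.47,0],[0.004,0.026,0,6.6,-1.2,-1.47,0],[0.004,0.026,0,6.6,-1.2,-1.47,0],[0.004,0.026,0,6.6,-1.2,-1.47,0],[0.004,0.026,0,6.6,-1.2,-1.47,0],[0.004,0.026,0,6.6,-1.2,-1.47,0],[0.004,0.026,0,6.6,-1.2,-1.47,0],[0.003,0.026,0,6.6,-1.2,-1.47,0],[0.002,0.026,0,6.5,-1.2,-1.47,0]]]' 80; python3 - <<'E'
from plan import *
print(local('L'),env.sense()['qpos'].round(1))
for x,z in ((.1,.12),(.0765,.042)): print(delta(pose('L',x,-.0315,z)))
E
```

```text
t: 9.3
ee_pos: [0.5325, 0.166, 0.2816]
tcp_rot: [[-0.932, 0.276, 0.233], [0.361, 0.712, 0.602], [-0.0, 0.645, -0.764]]
contact_force: [0.1, -0.2, -1.0]
finger_gap: 0.0102
grip_force: 78.4
(array([157.4, -31.8, 169.2]), array([-0.18,  0.08, -0.02])) [  0.7 -12.4 -10.6  74.3  36.8  27.8]
(array([ 0.    , -0.0008, -0.0756]), array([-0.18,  0.08, -0.02]))
(array([-0.0161, -0.0424, -0.1437]), array([-0.18,  0.08, -0.02]))
```

```bash
python3 -m jog '[[[0,0,-0.01,-0.18,0,0,0],[0,0,-0.015,0,0,0,0],[0,0,-0.015,0,0,0,0],[0,0,-0.015,0,0,0,0],[0,0,-0.014,0,0,0,0],[0,0,-0.007,0,0,0,0],[0,0,0,0,0,0,0]]]' 80; python3 - <<'E'
from plan import *
print(local('L'))
c=cap('side'); d=cap('top')
import pickle; pickle.dump((c,d),open('held.pkl','wb'))
# expected held tray (face-down) in L frame, TCP at local l -> tray origin
u,n,w,s=frame(*L); l=local('L')[0]/1000
o=s+.05*u+(l[0]-.0745)*u+(l[1]+.032)*w+(l[2]-.0306+.04)*n
hs=[box(o,u,-w,-n,-.05,.05,-.063,.063,0,.02),box(o,u,-w,-n,.05,.078,.015,.049,.004,.016)]+tray_hulls(*L)
ims=[]
for v,r,q in ((c,250,270),(d,190,245)):
    im=cv2.resize(v['frame'][r-75:r+75,q-50:q+50],(400,600),interpolation=cv2.INTER_CUBIC)
    for P in hs:
        pp=((np.array([proj(v,x) for x in P])-[q-50.5,r-75.5])*4).round().astype(int)
        for i in range(8):
            for j in (1,2,4):
                if not i&j: cv2.line(im,tuple(map(int,pp[i])),tuple(map(int,pp[i|j])),(0,0,255),1)
    ims.append(im)
cv2.imwrite('pics/held.png',np.hstack(ims))
E
```

```text
t: 10.0
ee_pos: [0.5319, 0.1655, 0.2032]
tcp_rot: [[-0.933, 0.277, 0.23], [0.36, 0.718, 0.596], [-0.0, 0.639, -0.769]]
contact_force: [0.2, -0.2, -1.0]
finger_gap: 0.0105
grip_force: 78.4
(array([ 97.8, -32.2, 118.3]), array([ 0.25, -0.09, -0.12]))
```

View pics/held.png

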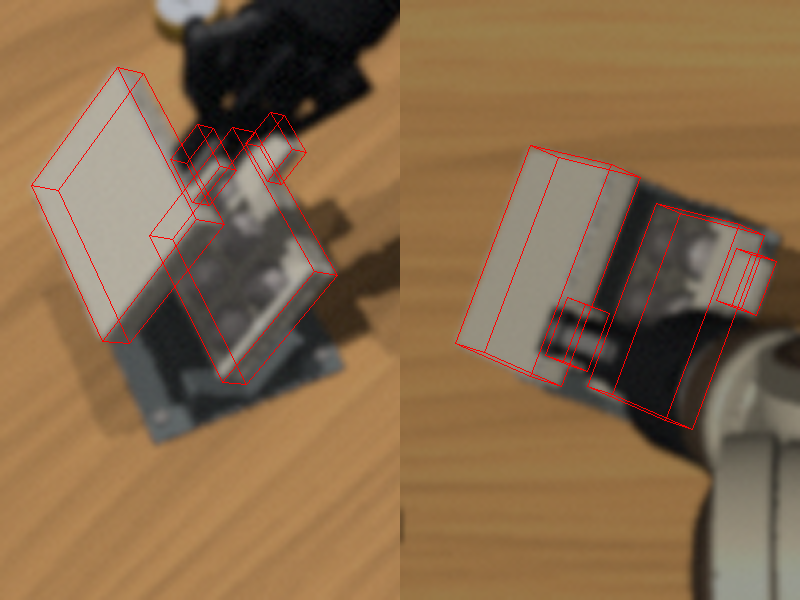

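```bash
python3 -m jog '[[[-0.0015,-0.004,-0.0065,0.25,-0.09,-0.12,0],[-0.002,-0.006,-0.009,0,0,0,0],[-0.0025,-0.0065,-0.011,0,0,0,0],[-0.0025,-0.0065,-0.011,0,0,0,0],[-0.0025,-0.0065,-0.011,0,0,0,0],[-0.002,-0.006,-0.009,0,0,0,0],[-0.0015,-0.004,-0.0058,0,0,0,0],[0,0,0,0,0,0,0],[0,0,0,0,0,0,0]]]' 80; python3 - <<'E'
from plan import *
print(local('L'))
E
```

```text
t: 11.0
ee_pos: [0.518, 0.1262, 0.1414]
tcp_rot: [[-0.932, 0.276, 0.234], [0.362, 0.714, 0.6], [-0.002, 0.644, -0.765]]
contact_force: [-0.5, -1.2, -0.6]
finger_gap: 0.0102
grip_force: 78.4
(array([ 77.3, -30.9,  46.6]), array([-0.05,  0.13,  0.01]))
```

```bash
for i in 1; do python3 -m jog '[[[0.0002,0.0006,-0.0008,0,0,0,0],[0.0002,0.0006,-0.0008,0,0,0,0],[0.0002,0.0006,-0.0008,0,0,0,0],[0,0,0,0,0,0,0]]]' 80; done; python3 - <<'E'
from plan import *
print(local('L'))
E
```

```text
t: 11.4
ee_pos: [0.5185, 0.1281, 0.14]
tcp_rot: [[-0.932, 0.275, 0.235], [0.362, 0.714, 0.6], [-0.002, 0.644, -0.765]]
contact_force: [-6.6, -5.9, 7.6]
finger_gap: 0.0105
grip_force: 80.2
(array([ 74.9, -31.1,  47.2]), array([-0.05,  0.17,  0.01]))
```

```bash
python3 -m jog '[[[-0.0002,-0.0006,0.0008,0,0,0,0],[-0.0006,-0.0014,-0.0013,0,0,0,0],[-0.0006,-0.0014,-0.0013,0,0,0,0],[-0.0006,-0.0014,-0.0013,0,0,0,0],[-0.0006,-0.0014,-0.0013,0,0,0,0],[-0.0006,-0.0014,-0.0013,0,0,0,0],[-0.0006,-0.0014,-0.0013,0,0,0,0],[-0.0003,-0.0007,-0.0006,0,0,0,0],[0,0,0,0,0,0,0]]]' 80; python3 - <<'E'
from plan import *
print(local('L'))
E
```

```text
t: 12.3
ee_pos: [0.5143, 0.1182, 0.1311]
tcp_rot: [[-0.932, 0.276, 0.234], [0.362, 0.714, 0.6], [-0.001, 0.644, -0.765]]
contact_force: [-0.6, -0.6, 0.3]
finger_gap: 0.0103
grip_force: 78.7
(array([ 75. , -31.5,  33.2]), array([-0.04,  0.1 ,  0.01]))
```

```bash
python3 -m jog '[[[-0.0003,-0.0007,-0.0006,0,0,0,0],[-0.0003,-0.0007,-0.0006,0,0,0,0],[-0.0003,-0.0007,-0.0006,0,0,0,0],[0,0,0,0,0,0,0]]]' 80; python3 - <<'E'
from plan import *
print(local('L'))
E
```

```text
t: 12.7
ee_pos: [0.5133, 0.1162, 0.1293]
tcp_rot: [[-0.932, 0.276, 0.234], [0.362, 0.714, 0.6], [-0.001, 0.644, -0.765]]
contact_force: [0.3, -1.1, -0.5]
finger_gap: 0.0105
grip_force: 78.7
(array([ 75. , -31.7,  30.4]), array([-0.04,  0.09,  0.  ]))
```

```bash
python3 -m jog '[[[-0.0003,-0.0007,-0.0006,0,0,0,0],[0.0001,0.0003,-0.0004,0,0,0,0],[-0.0001,-0.0004,-0.0003,0,0,0,0],[0,0,0,0,0,0,0]]]' 80; python3 - <<'E'
from plan import *
f=env.sense()['contact_force'];u,n,w,_=frame(*L)
print(local('L'),f@u,f@w,f@n)
E
```

```text
t: 13.1
ee_pos: [0.5132, 0.1158, 0.129]
tcp_rot: [[-0.932, 0.275, 0.234], [0.361, 0.713, 0.601], [-0.002, 0.645, -0.764]]
contact_force: [-2.4, 1.2, 6.0]
finger_gap: 0.0103
grip_force: 79.2
(array([ 75. , -31.7,  29.8]), array([-0.12,  0.16, -0.02])) 4.391300201209001 -2.7301597807918285 4.0296298137515425
```

```bash
python3 -m jog '[[[-0.0001,-0.0004,-0.0003,0,0,0,0],[0.0001,0.0003,-0.0004,0,0,0,0],[0,0,0,0,0,0,0],[0,0,0,0,0,0,0.02],[0,0,0,0,0,0,0.03],[0,0,0,0,0,0,0.03],[-0.0023,-0.006,0.0077,0,0,0,0.03],[-0.0046,-0.012,0.0153,0,0,0,0.03],[-0.0046,-0.012,0.0153,0,0,0,0.05],[-0.0046,-0.012,0.0153,0,0,0,0.07],[0,-0.02,0.015,0,0,0,0.08],[0,-0.03,0.01,0,0,0,0.08]]]' 60; cat > look.py <<'E'
from plan import *
import sys
side=sys.argv[1]; lo=sys.argv[2]; pic=len(sys.argv)>3
views=[(cap('side'),(240,275) if side=='L' else (190,360)),(cap('top'),(190,255) if side=='L' else (204,380))]
u,n,w,s=frame(*(L if side=='L' else R)); o=s+.05*u
up=[box(o,u,w,n,-.05,.05,-.063,.063,0,.02),box(o,u,w,n,.05,.078,.015,.049,.004,.016)]
dn=[box(o+.04*n,u,-w,-n,-.05,.05,-.063,.063,0,.02),box(o+.04*n,u,-w,-n,.05,.078,.015,.049,.004,.016)]
hs=up if lo=='up' else up+dn
ims=[]
for v,(r,q) in views:
    im=cv2.resize(v['frame'][r-60:r+60,q-40:q+40],(400,600),interpolation=cv2.INTER_CUBIC)
    for P in hs:
        pp=((np.array([proj(v,x) for x in P])-[q-40.5,r-60.5])*5).round().astype(int)
        for i in range(8):
            for j in (1,2,4):
                if not i&j: cv2.line(im,tuple(map(int,pp[i])),tuple(map(int,pp[i|j])),(0,0,255),1)
    ims.append(im)
cv2.imwrite('pics/%s.png'%sys.argv[3],np.hstack(ims))
E
python3 look.py L pair pair1; python3 -c "
from plan import *
print(local('L'),env.sense()['qpos'].round(1)); print(delta(pose('L',.14,-.0,.020)),delta(pose('L',.034,0,.02)))"
```

```text
t: 14.3
ee_pos: [0.4968, 0.0229, 0.208]
tcp_rot: [[-0.933, 0.273, 0.235], [0.36, 0.714, 0.6], [-0.004, 0.644, -0.765]]
contact_force: [1.1, 0.0, 0.5]
finger_gap: 0.0801
grip_force: 0.0
(array([196. , -11.7,   8.3]), array([0.01, 0.22, 0.14])) [-17.7  -9.8 -15.9  80.7  40.    4.8]
(array([ 0.0272,  0.0377, -0.0354]), array([0.01, 0.22, 0.14])) (array([ 0.0518,  0.1013, -0.1166]), array([0.01, 0.22, 0.14]))
```

View pics/pair1.png

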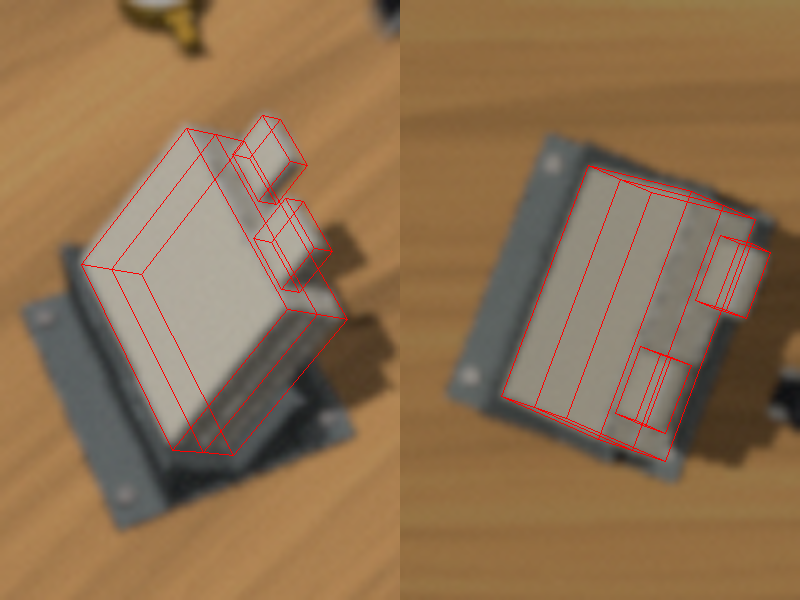

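```bash
python3 -m jog '[[[0.006,0.008,-0.007,0,0.22,0.14,0.08],[0.007,0.01,-0.01,0,0,0,0.08],[0.007,0.01,-0.01,0,0,0,0.08],[0.0072,0.0097,-0.0084,0,0,0,0.08],[0.003,0.008,-0.01,0,0,0,0.08],[0.0045,0.012,-0.0153,0,0,0,0.08],[0.0045,0.012,-0.0153,0,0,0,0.08],[0.0045,0.012,-0.0153,0,0,0,0.08],[0.0045,0.0115,-0.015,0,0,0,0.08],[0.0035,0.008,-0.01,0,0,0,0.08],[0,0,0,0,0,0,0.08]]]' 60; python3 -c "
from plan import *
print(local('L')); print(delta(pose('L',.034,0,.02)))"
```

```text
t: 15.5
ee_pos: [0.5472, 0.1267, 0.0872]
tcp_rot: [[-0.934, 0.277, 0.225], [0.357, 0.715, 0.601], [0.006, 0.642, -0.767]]
contact_force: [-1.0, 0.5, -0.5]
finger_gap: 0.0801
grip_force: 0.0
(array([28.7, -3.9, 20.2]), array([-0.06, -0.32, -0.28]))
(array([ 0.0023, -0.0047,  0.004 ]), array([-0.06, -0.32, -0.28]))
```

```bash
python3 -m jog '[[[0.0023,-0.0047,0.004,0,-0.3,-0.25,0.08],[0,0,0,0,0,0,0.06],[0,0,0,0,0,0,0.05],[0,0,0,0,0,0,0.044],[0,0,0,0,0,0,0.035],[0,0,0,0,0,0,0.03],[0,0,0,0,0,0,0.03],[0,0,0,0,0,0,0.03]]]' 100; python3 -c "
from plan import *
print(local('L'))"
```

```text
t: 16.3
ee_pos: [0.5511, 0.1192, 0.0943]
tcp_rot: [[-0.931, 0.277, 0.237], [0.364, 0.713, 0.599], [-0.003, 0.644, -0.765]]
contact_force: [-3.8, -5.7, 5.7]
finger_gap: 0.0387
grip_force: 100.5
(array([37.6,  2.5, 20.5]), array([-0.02,  0.21,  0.18]))
```

```bash
python3 -m jog '[[[0,0,0.002,0,0,0,0.03],[0,0,0.004,0,0,0,0.03],[0,0,0.008,0,0,0,0.03],[0,0,0.012,0,0,0,0.03],[0,0,0.016,0,0,0,0.03],[0,0,0.02,0,0,0,0.03],[0,0,0.024,0,0,0,0.03],[0,0,0.024,0,0,0,0.03],[0,0,0.02,0,0,0,0.03],[0,0,0.012,0,0,0,0.03],[0,0,0.004,0,0,0,0.03],[0,0,0,0,0,0,0.03]]]' 110; python3 -c "
from plan import *
print(local('L')); print(delta(pose('R',.10,-.0025,.09)))"
```

```text
t: 17.5
ee_pos: [0.5511, 0.1198, 0.2398]
tcp_rot: [[-0.932, 0.276, 0.236], [0.363, 0.713, 0.599], [-0.003, 0.644, -0.765]]
contact_force: [-0.7, -0.3, -5.3]
finger_gap: 0.0387
grip_force: 110.9
(array([148.8,   2.2, 114.5]), array([-0.03,  0.2 ,  0.11]))
(array([-0.0252, -0.2608, -0.0531]), array([-79.15,  14.75,  17.91]))
```

```bash
python3 -m jog '[[[-0.001,-0.006,0,-2.5,0.5,0.6,0.03],[-0.002,-0.012,0,-5,0.9,1.1,0.03],[-0.002,-0.018,0,-5.5,1,1.25,0.03],[-0.002,-0.02,0,-5.5,1,1.25,0.03],[-0.002,-0.02,0,-5.5,1,1.25,0.03],[-0.002,-0.02,0,-5.5,1,1.25,0.03],[-0.002,-0.02,0,-5.5,1,1.25,0.03],[-0.002,-0.02,0,-5.5,1,1.25,0.03],[-0.002,-0.02,0,-5.5,1,1.25,0.03],[-0.002,-0.02,0,-5.5,1,1.25,0.03],[-0.002,-0.02,0,-5.5,1,1.25,0.03],[-0.002,-0.02,0,-5.5,1,1.25,0.03]]]' 110; python3 -m jog '[[[-0.001,-0.018,0,-5.5,1,1.25,0.03],[-0.001,-0.015,0,-5.5,1,1.25,0.03],[-0.001,-0.012,-0.002,-4,0.8,0.9,0.03],[0,-0.005,-0.004,-2,0.4,0.5,0.03],[0,0,-0.006,0,0,0,0.03],[0,0,-0.006,0,0,0,0.03],[0,0,-0.004,0,0,0,0.03],[0,0,0,0,0,0,0.03]]]'; python3 -c "
from plan import *
print(local('R')); print(delta(pose('R',.10,-.0025,.09)),delta(pose('R',.042,-.0025,.030)))"
```

```text
t: 18.7
ee_pos: [0.5279, -0.0964, 0.2384]
tcp_rot: [[-0.997, 0.076, 0.018], [0.062, 0.915, -0.398], [-0.047, -0.396, -0.917]]
contact_force: [-0.1, -0.1, -6.0]
finger_gap: 0.0388
grip_force: 111.3
t: 19.5
ee_pos: [0.5248, -0.146, 0.2169]
tcp_rot: [[-1.0, -0.009, 0.008], [-0.012, 0.763, -0.646], [0.0, -0.646, -0.763]]
contact_force: [-0.1, -0.4, -5.7]
finger_gap: 0.0388
grip_force: 111.3
(array([119.9,  -1.5, 113.3]), array([ 0.24, -0.01, -0.3 ]))
(array([ 0.001 ,  0.005 , -0.0302]), array([ 0.24, -0.01, -0.3 ])) (array([ 0.0009,  0.0137, -0.1132]), array([ 0.24, -0.01, -0.3 ]))
```

```bash
python3 -m jog '[[[0.0003,0.001,-0.006,0.24,0,-0.3,0.03],[0.0003,0.0015,-0.012,0,0,0,0.03],[0.0003,0.002,-0.016,0,0,0,0.03],[0,0.002,-0.018,0,0,0,0.03],[0,0.002,-0.018,0,0,0,0.03],[0,0.002,-0.016,0,0,0,0.03],[0,0.0017,-0.014,0,0,0,0.03],[0,0.001,-0.009,0,0,0,0.03],[0,0.0005,-0.0042,0,0,0,0.03],[0,0,0,0,0,0,0.03],[0,0,0,0,0,0,0.03]]]'; python3 -c "
from plan import *
print(local('R')); print(delta(pose('R',.0385,-.0025,.0215)))"
```

```text
t: 20.6
ee_pos: [0.5262, -0.1325, 0.1051]
tcp_rot: [[-1.0, -0.005, 0.006], [-0.007, 0.765, -0.644], [-0.001, -0.644, -0.765]]
contact_force: [-0.4, -0.6, -4.9]
finger_gap: 0.0388
grip_force: 111.3
(array([42.9, -3. , 31. ]), array([ 0.06,  0.09, -0.02]))
(array([-0.0005,  0.0044, -0.0095]), array([ 0.06,  0.09, -0.02]))
```

```bash
python3 -m jog '[[[-0.0001,0.0011,-0.0022,0,0,0,0.03],[-0.0002,0.0011,-0.0022,0,0,0,0.03],[-0.0002,0.0011,-0.0022,0,0,0,0.03],[0,0.0011,-0.0022,0,0,0,0.03],[0,0,0,0,0,0,0.03],[0,-0.0006,-0.0008,0,0,0,0.03],[0,0,0,0,0,0,0.03]]]'; cat > f.py <<'E'
from plan import *
import sys
f=env.sense()['contact_force'];u,n,w,_=frame(*(L if sys.argv[1]=='L' else R))
print(local(sys.argv[1]),'Fu %.1f Fw %.1f Fn %.1f'%(f@u,f@w,f@n))
E
python3 f.py R
```

```text
t: 21.3
ee_pos: [0.5254, -0.1287, 0.0949]
tcp_rot: [[-1.0, -0.005, 0.005], [-0.007, 0.765, -0.644], [-0.001, -0.644, -0.765]]
contact_force: [-0.1, -0.2, -4.5]
finger_gap: 0.0385
grip_force: 111.3
(array([37.5, -2.2, 21.5]), array([ 0.06,  0.03, -0.02])) Fu -3.6 Fw 0.1 Fn -2.8
```

```bash
python3 -m jog '[[[0,0.0006,-0.0005,0,0,0,0.03],[0,0.0006,-0.0005,0,0,0,0.03],[0,-0.0006,-0.0008,0,0,0,0.03],[0,0,0,0,0,0,0.03]]]'; python3 f.py R
```

```text
t: 21.7
ee_pos: [0.5255, -0.1282, 0.0941]
tcp_rot: [[-1.0, -0.005, 0.006], [-0.008, 0.765, -0.644], [-0.001, -0.644, -0.765]]
contact_force: [-4.3, 1.7, 5.0]
finger_gap: 0.0383
grip_force: 112.8
(array([37.3, -2.3, 20.6]), array([ 0.11,  0.06, -0.04])) Fu 4.9 Fw 4.2 Fn 1.9
```

```bash
python3 -m jog '[[[0,0.0004,-0.0003,0,0,0,0.03],[0,-0.0003,-0.0004,0,0,0,0.03],[0,0,0,0,0,0,0.03],[0,0,0,0,0,0,0.045],[0,0,0,0,0,0,0.06],[0,0,0,0,0,0,0.07],[0,0.0035,0.0045,0,0,0,0.07],[0,0.008,0.01,0,0,0,0.07],[0,0.0128,0.0153,0,0,0,0.07],[0,0.0128,0.0153,0,0,0,0.07],[0,0.0128,0.0153,0,0,0,0.05],[0,0.0128,0.0153,0,0,0,0.05]]]'; python3 f.py R; python3 look.py R pair pair2; python3 -c "
from plan import *
print(delta(pose('R',.13,-.032,.03)),delta(pose('R',.0745,-.032,.03)))"
```

```text
t: 22.9
ee_pos: [0.5254, -0.0646, 0.169]
tcp_rot: [[-1.0, -0.005, 0.005], [-0.007, 0.765, -0.644], [-0.001, -0.644, -0.765]]
contact_force: [0.5, 0.4, -0.3]
finger_gap: 0.0501
grip_force: 0.0
(array([135.6,  -2.7,  20. ]), array([ 0.05,  0.05, -0.01])) Fu -0.0 Fw -0.5 Fn -0.5
(array([ 0.0284, -0.0116,  0.0011]), array([ 0.03,  0.21, -0.1 ])) (array([ 0.0286, -0.0473, -0.0414]), array([ 0.03,  0.21, -0.1 ]))
```

View pics/pair2.png

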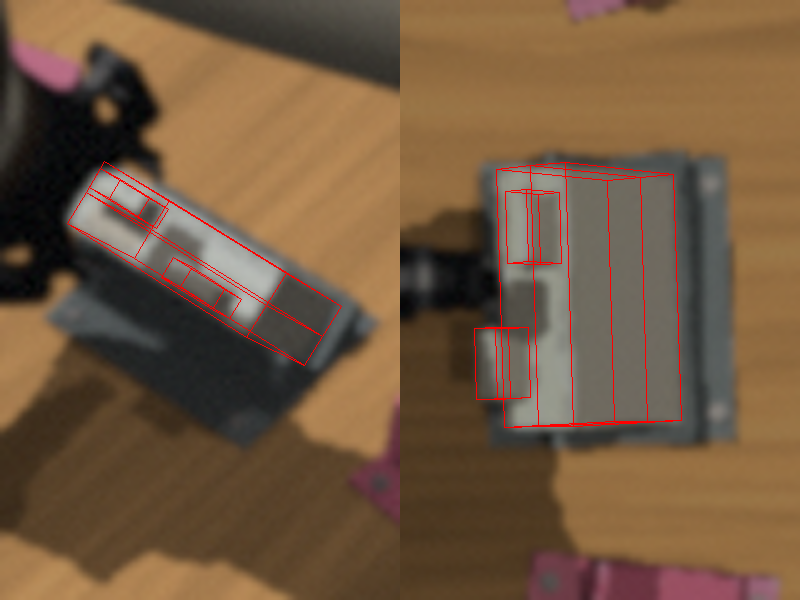

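```bash
python3 -m jog '[[[0.007,-0.003,0,0,0.1,-0.1,0.05],[0.0105,-0.004,0,0,0.1,0,0.05],[0.011,-0.0045,0,0,0,0,0.05],[0,-0.005,-0.0062,0,0,0,0.05],[0,-0.008,-0.0098,0,0,0,0.05],[0,-0.009,-0.0108,0,0,0,0.05],[0,-0.008,-0.0094,0,0,0,0.05],[0,-0.0055,-0.0063,0,0,0,0.05],[0,0,0,0,0,0,0.05]]]'; python3 f.py R
```

```text
t: 23.9
ee_pos: [0.5532, -0.1132, 0.1243]
tcp_rot: [[-1.0, -0.006, -0.001], [-0.004, 0.765, -0.644], [0.005, -0.644, -0.765]]
contact_force: [0.0, 0.1, 0.2]
finger_gap: 0.0501
grip_force: 0.0
(array([ 69.9, -30. ,  28.7]), array([ 0.06, -0.28,  0.15])) Fu 0.2 Fw -0.0 Fn 0.0
```

```bash
python3 -m jog '[[[0.001,0.0018,0.0037,0,-0.2,0.15,0.05],[0,0,0,0,0,0,0.05],[0,0,0,0,0,0,0.03],[0,0,0,0,0,0,0.018],[0,0,0,0,0,0,0],[0,0,0,0,0,0,0],[0,0,0,0,0,0,0]]]' 80; python3 f.py R
```

```text
t: 24.6
ee_pos: [0.5551, -0.1103, 0.1298]
tcp_rot: [[-1.0, -0.006, 0.006], [-0.009, 0.765, -0.644], [-0.001, -0.644, -0.765]]
contact_force: [-1.0, 2.8, 6.0]
finger_gap: 0.0103
grip_force: 78.8
(array([ 76. , -32.1,  30. ]), array([ 0.06,  0.07, -0.09])) Fu 6.4 Fw 1.0 Fn 1.7
```

```bash
python3 -m jog '[[[0,-0.0008,0.0006,0,0,0,0],[0,-0.0015,0.0013,0,0,0,0],[0,-0.0023,0.0019,0,0,0,0],[0,-0.0031,0.0026,0,0,0,0],[0,-0.0038,0.0032,0,0,0,0],[0,-0.0046,0.0039,0,0,0,0],[0,-0.0061,0.0051,0,0,0,0],[0,-0.0077,0.0064,0,0,0,0],[0,-0.0077,0.0064,0,0,0,0],[0,-0.004,0.012,0,0,0,0],[0,0,0.02,0,0,0,0],[0,0,0.02,0,0,0,0]]]' 80;python3 -m jog '[[[0,0,0.025,0,0,0,0],[0,0,0.025,0,0,0,0],[0,0,0.015,0,0,0,0]]]'; python3 f.py R; python3 -c "
from plan import *
print(delta(pose('L',.16,.032,.14)))"
```

```text
t: 25.8
ee_pos: [0.5546, -0.1526, 0.2137]
tcp_rot: [[-1.0, -0.006, 0.005], [-0.007, 0.765, -0.644], [-0.0, -0.644, -0.765]]
contact_force: [-0.3, -0.5, -1.2]
finger_gap: 0.0099
grip_force: 78.3
t: 26.1
ee_pos: [0.555, -0.1524, 0.2805]
tcp_rot: [[-1.0, -0.004, 0.007], [-0.008, 0.765, -0.644], [-0.003, -0.644, -0.765]]
contact_force: [-0.0, -0.9, -1.8]
finger_gap: 0.0108
grip_force: 78.3
(array([164.3, -31.6, 159.2]), array([ 0.06,  0.16, -0.04])) Fu -2.0 Fw 0.1 Fn -0.5
(array([ 0.0283,  0.273 , -0.0156]), array([ 79.18, -14.36, -17.87]))
```

```bash
python3 -m jog '[[[0.002,0.01,0,6.6,-1.2,-1.5,0],[0.002,0.02,0,6.6,-1.2,-1.5,0],[0.002,0.024,0,6.6,-1.2,-1.5,0],[0.002,0.025,0,6.6,-1.2,-1.5,0],[0.002,0.025,0,6.6,-1.2,-1.5,0],[0.002,0.025,0,6.6,-1.2,-1.5,0],[0.002,0.025,0,6.6,-1.2,-1.5,0],[0.002,0.025,0,6.6,-1.2,-1.5,0],[0.003,0.025,0,6.6,-1.2,-1.5,0],[0.003,0.025,0,6.6,-1.2,-1.5,0],[0.003,0.024,0,6.6,-1.2,-1.5,0],[0.003,0.02,0,6.6,-1.2,-1.5,0]]]' 80; python3 f.py L; python3 -c "
from plan import *
print(delta(pose('L',.082,.032,.022)))"; python3 look.py R up R1
```

```text
t: 27.3
ee_pos: [0.583, 0.1213, 0.2787]
tcp_rot: [[-0.932, 0.277, 0.234], [0.362, 0.711, 0.603], [0.001, 0.646, -0.763]]
contact_force: [0.2, 1.0, -1.8]
finger_gap: 0.01
grip_force: 78.3
(array([170.2,  31.5, 149.3]), array([-0.26,  0.05,  0.04])) Fu -2.1 Fw -0.1 Fn -0.4
(array([-0.0143, -0.0383, -0.1494]), array([-0.26,  0.05,  0.04]))
```

View pics/R1.png

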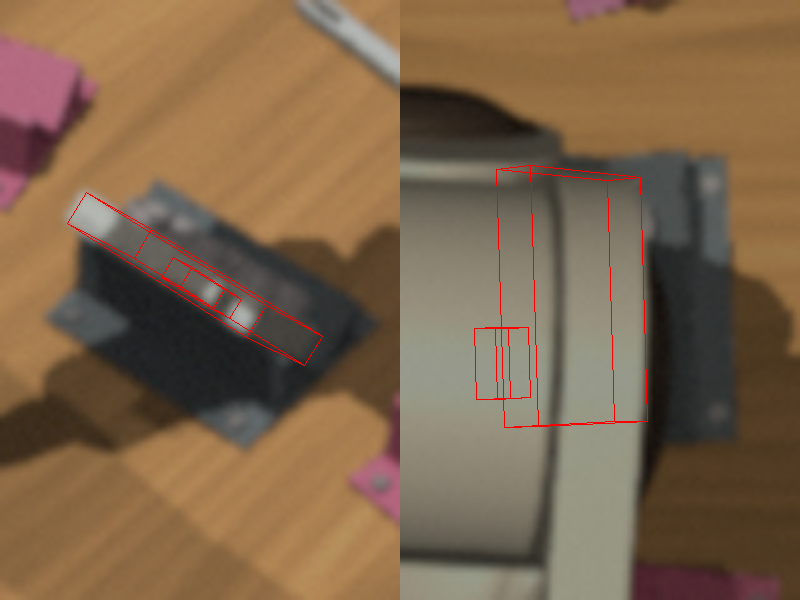

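```bash
python3 -m jog '[[[-0.001,-0.002,-0.008,-0.26,0,0,0],[-0.0014,-0.004,-0.015,0,0,0,0],[-0.0018,-0.0045,-0.02,0,0,0,0],[-0.002,-0.005,-0.02,0,0,0,0],[-0.002,-0.0055,-0.02,0,0,0,0],[-0.002,-0.005,-0.02,0,0,0,0],[-0.0016,-0.005,-0.018,0,0,0,0],[-0.0013,-0.0035,-0.015,0,0,0,0],[-0.0008,-0.0025,-0.009,0,0,0,0],[-0.0004,-0.0013,-0.0044,0,0,0,0],[0,0,0,0,0,0,0],[0,0,0,0,0,0,0]]]' 80; python3 f.py L;  python3 -c "
from plan import *
print(delta(pose('L',.078,.032,.012)))"
```

```text
t: 28.6
ee_pos: [0.569, 0.0827, 0.1291]
tcp_rot: [[-0.933, 0.276, 0.232], [0.361, 0.717, 0.596], [-0.002, 0.64, -0.768]]
contact_force: [0.6, 0.4, -1.5]
finger_gap: 0.0102
grip_force: 78.4
(array([82. , 32.4, 21.7]), array([ 0.22,  0.02, -0.03])) Fu -1.6 Fw 0.4 Fn -0.5
(array([-0.0021, -0.0044, -0.0093]), array([ 0.22,  0.02, -0.03]))
```

```bash
python3 -m jog '[[[-0.0006,-0.0011,-0.0024,0.2,0,0,0],[-0.0006,-0.0011,-0.0024,0,0,0,0],[-0.0006,-0.0011,-0.0023,0,0,0,0],[-0.0003,-0.0011,-0.0022,0,0,0,0],[0,0,0,0,0,0,0],[0.0002,0.0006,-0.0008,0,0,0,0],[-0.0003,-0.0007,-0.0006,0,0,0,0],[0,0,0,0,0,0,0]]]' 80; python3 f.py L
```

```text
t: 29.4
ee_pos: [0.5665, 0.0782, 0.1177]
tcp_rot: [[-0.932, 0.277, 0.232], [0.361, 0.714, 0.599], [0.0, 0.643, -0.766]]
contact_force: [-0.1, 1.1, -1.1]
finger_gap: 0.01
grip_force: 78.5
(array([76.6, 31.6, 10.5]), array([-0.  , -0.02, -0.03])) Fu -1.5 Fw -0.4 Fn 0.0
```

```bash
python3 -m jog '[[[0.0002,0.0006,-0.0008,0,0,0,0],[-0.0001,-0.0004,-0.0003,0,0,0,0],[0,0,0,0,0,0,0],[0,0,0,0,0,0,0]]]' 80; python3 f.py L
```

```text
t: 29.8
ee_pos: [0.5667, 0.0781, 0.1177]
tcp_rot: [[-0.932, 0.277, 0.233], [0.362, 0.714, 0.599], [-0.0, 0.643, -0.766]]
contact_force: [-5.5, -4.3, 6.2]
finger_gap: 0.0102
grip_force: 80.0
(array([76.5, 31.9, 10.5]), array([-0.  ,  0.03,  0.01])) Fu 8.5 Fw -3.6 Fn -0.6
```

```bash
python3 -m jog '[[[-0.0001,-0.0004,-0.0003,0,0,0,0],[-0.0001,-0.0004,-0.0003,0,0,0,0],[0,0,0,0,0,0,0]]]' 80; python3 f.py L
```

```text
t: 30.1
ee_pos: [0.5666, 0.0777, 0.1173]
tcp_rot: [[-0.932, 0.276, 0.233], [0.361, 0.714, 0.6], [-0.0, 0.644, -0.765]]
contact_force: [-4.2, -2.5, 7.4]
finger_gap: 0.0101
grip_force: 79.8
(array([76.5, 31.9,  9.9]), array([-0.07,  0.05, -0.02])) Fu 8.1 Fw -3.0 Fn 1.7
```

Nearly on the face; one more small press, then release and retreat.

```bash
python3 -m jog '[[[-0.0001,-0.0004,-0.0003,0,0,0,0],[-0.0001,-0.0003,-0.0003,0,0,0,0],[0,0,0,0,0,0,0],[0,0,0,0,0,0,0.02],[0,0,0,0,0,0,0.03],[0,0,0,0,0,0,0.03],[-0.0023,-0.006,0.0077,0,0,0,0.03],[-0.0046,-0.012,0.0153,0,0,0,0.03],[-0.0046,-0.012,0.0153,0,0,0,0.03],[-0.0046,-0.012,0.0153,0,0,0,0.05],[-0.02,-0.01,0.03,0,0,0,0.05],[-0.03,0,0.03,0,0,0,0.05]]]' 80; python3 -m jog '[[[-0.04,0,0.02,0,0,0,0.05],[-0.04,0,0.02,0,0,0,0.05],[-0.03,0,0.01,0,0,0,0.05],[-0.02,0,0.005,0,0,0,0.05],[0,0,0,0,0,0,0.05]]]'; python3 - <<'E'
from plan import *
a=cap('side');b=cap('top')
import pickle;pickle.dump((a,b),open('shots.pkl','wb'));st=[]
ims=[]
for side,vs in (('L',((a,245,275),(b,190,258))),('R',((a,190,360),(b,204,380)))):
    p=L if side=='L' else R
    for v,r,q in vs:
        im=cv2.resize(v['frame'][r-37:r+38,q-50:q+50],(400,300),interpolation=cv2.INTER_CUBIC)
        for P in tray_hulls(*p):
            pp=((np.array([proj(v,x) for x in P])-[q-50.5,r-37.5])*4).round().astype(int)
            for i in range(8):
                for j in (1,2,4):
                    if not i&j: cv2.line(im,tuple(map(int,pp[i])),tuple(map(int,pp[i|j])),(0,0,255),1)
        ims.append(im)
cv2.imwrite('pics/end.png',np.vstack([np.hstack(ims[::2]),np.hstack(ims[1::2])]))
E
sed -i 's/stands2.npy/stands3.npy/' edge.py; python3 edge.py
```

```text
t: 31.3
ee_pos: [0.4996, 0.0238, 0.2297]
tcp_rot: [[-0.932, 0.278, 0.231], [0.362, 0.714, 0.599], [0.001, 0.642, -0.766]]
contact_force: [-0.7, -0.0, 0.1]
finger_gap: 0.05
grip_force: 0.0
t: 31.8
ee_pos: [0.3687, 0.0246, 0.2857]
tcp_rot: [[-0.932, 0.276, 0.235], [0.362, 0.715, 0.598], [-0.002, 0.642, -0.766]]
contact_force: [0.7, -0.2, 0.8]
finger_gap: 0.0501
grip_force: 0.0
L ['top'] [56.28 16.09] -111.47 -69.1
L ['side'] [56.25 15.72] -111.18 -97.6
L ['side', 'top'] [56.2  16.15] -110.69 -163.9
R ['top'] [ 52.27 -16.76] 90.71 -84.4
R ['side'] [ 52.72 -16.9 ] 91.11 -118.4
R ['side', 'top'] [ 52.26 -16.79] 90.03 -202.1
```

View pics/end.png

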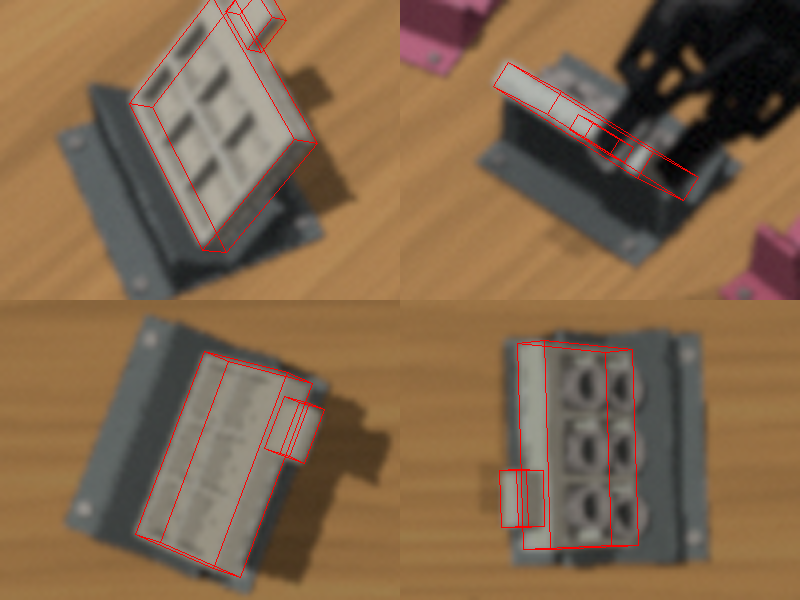

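The final picture shows the left tray empty and face-up on its stand. All six caps are mouth-up in the right tray. Both trays fit within about 1 mm of their starting poses, and the gripper is clear, so I am handing in.

```bash
python3 -c "
from workcell import env
print(env.finish_job())"
```

```text
the job is handed in; nothing more can be done
None
```

The job is handed in (no verdict was returned): all six caps are mouth-up in the tray on the right stand, the emptied tray is back face-up on the left stand, both trays were within about 1 mm of centre in the last pictures, and the robot's clock stood at about 32 s of the 64 s allowed.

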